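# Strip a centrifuge bucket's nested adapter sleeves and sort them by size

## Robot

A 6-joint arm with a two-finger parallel gripper is mounted at the origin on the work surface. World frame = base frame: x ahead of the robot, y to its left, z up, the work surface at z = 0. Lengths are in mm, angles in rad, forces in N, time in s.
With the tool pointing down it reaches from about 350 to 975 mm from the base axis. Payload 7.1 kg.
Tool frame: the origin (TCP) lies midway between the tips of the shut fingers; the grasp point (between the pads) lies 19 mm behind it (ctrl.grasp_offset is the distance from the TCP to the grasp point, in mm); z points along the fingers, y is the line along which they close (so a half turn about z gives the same grasp; the last joint's range is limited). The gripper opens to 88 mm and grips with 3 to 60 N. Pads are 20 mm wide; open, the fingers measure 115 mm over their backs; the gripper's body (75 mm by 178 mm) begins 61 mm behind the grasp point.
Start: joints at [1.208, 0.423, 1.63, -0, 1.089, -0.019], TCP at [210.635, 588.419, 190.575] pointing down, gripper open.
Joint ranges: [-3, 3], [-0.9, 2.11], [0.09, 2.58], [-1.31, 4.45], [0.11, 2.69], [-2.54, 2.54]. Speed limits (rad/s): [2.39, 2.39, 3.01, 3.14, 3.14, 3.14].

## Interface

Orientations are given as a rotation vector (axis times angle).
In Python, from workcell import ctrl gives the robot as it stands. The module is installed in compiled form; this text tells all that it offers.
- The arm moves only by the tool servo_tool, never from a script. Its argument "rows" is a list of rows, each a list of 7 numbers: the turn, a rotation vector about the tool's x, y, z as a fraction of full scale, then the shift along the tool's x, y, z as a fraction of full scale, then the finger opening in mm, from 0 to 87.8. A call has 1 to 10 rows; each row is the pose to reach, as a shift and turn from the pose commanded when the call began, along the tool's axes at that moment; what a row does not reach only later rows make up. Full scale, the value 1, is 20 cm for a shift and 1.5 rad for a turn. A row lasts 1/8 s, in which the tool goes at most 62.5 mm and 10.7 degrees, less where a joint would pass 70% of its speed; a pose out of reach is approached as far as the arm can. A call with a number of a shift or a turn outside -1 to 1 is refused whole. A call with a gripper value outside its range is refused whole. The fingers move at their own pace and stop on an object; the grip force is fixed at half the most. Time passes only in rows, so rows that repeat a pose let the fingers close. It gives the time, the measured TCP pose, the force, the opening and the grip force at its end, in the units of the state.
- ctrl.get_obs(): the state, without advancing time (a new reading comes with each control period).
- ctrl.get_image(name): name is "side" or "top"; returns (picture, depth): 400x640x3 uint8, red, green, blue; 400x640 float32, mm along the optical axis (not along the pixel's ray), 0 where there is no reading.
- ctrl.camera_info(name): a dict with "intrinsics" (3x3 intrinsics, pixels), "k1" (the pictures are not rectified: a ray, as slopes to the right and down, at radius r is drawn at 1 + k1 r^2 times it, then the intrinsics apply), "R" (3x3) and "t" (3): a world point X has camera coordinates R X + t. Camera axes: x right, y down, z forward; pixel columns grow to the right and rows downward; lengths in mm; the calibration is good to about 2 mm. A picture is of the moment at which its call begins. camera_info takes no time and is no camera call.
- ctrl.close_job(): hands the job in; it is judged then, once.
The state is a dict: "t": time; "qpos": joint angles; "qvel": joint speeds; "joint_torque": joint torques, N m; "ee_pos": TCP position; "orientation": TCP orientation; "ft_force": force on the tool from outside, world axes, zero at the start; "moment": the same for the moment, N m; "width": finger opening in mm; "grasp_force": force on a finger pad.
Only numpy, scipy, OpenCV 4.12 (cv2) and the standard library are available. Lean on these libraries where they do the work, as an engineer would, in place of code of your own. Each camera call takes 0.05 s, during which the arm holds its last target. There are 200 camera calls.

## Task

The adapter sleeves have jammed inside one another in the steel centrifuge bucket. Prise out the small sleeve and then the medium one, one at a time, and stand each upright on the tray floor in the bay that already holds a sleeve of the same size, setting it down gently. Leave the large sleeve fully seated in the bucket, the bucket standing where it is, and everything else undisturbed.

Things in the scene. Friction and masses are not known exactly. Their poses are not given: they have to be found in the camera images.
- sleeve_small: Small sleeve of the nest, blue plastic, 75 to 110 g: body 28 mm across and 60 mm long, above it a collar 38 mm across and 28 mm tall; 88 mm in all, bore 17.5 mm, closed foot. Origin: centre of its underside; z up its axis. At first only its collar shows, 156 to 184 mm above the bench, resting on the medium sleeve (origin at 96 mm). The O-ring under the collar yields to a steady straight pull of up to 8 N over the first 15 mm; the foot is clear after 60 mm.
- sleeve_medium: Medium sleeve of the nest, blue plastic, 130 to 195 g: body 45 mm across and 75 mm long, above it a collar 54 mm across and 28 mm tall; 103 mm in all, bore 30.5 mm, closed foot. Origin: centre of its underside; z up its axis. At first its collar rests on the large sleeve, 128 to 156 mm above the bench (origin at 53 mm). The O-ring under the collar yields to a steady straight pull of up to 11 N over the first 15 mm; the foot is clear after 75 mm.
- sleeve_large: Large sleeve of the nest, blue plastic, 240 g: body 59 mm across and 90 mm long, above it a collar 69 mm across and 28 mm tall; 118 mm in all, bore 47.5 mm, closed foot. Origin: centre of its underside; z up its axis. Its collar rests on the bucket's rim, 100 to 128 mm above the bench (origin at 10 mm), and the bucket grips it harder than the others.
- bucket: Steel centrifuge bucket that holds the nest, loose on the bench: 74 mm across (78 mm at the rim), 100 mm tall, with two trunnion bosses that make it 95 mm wide along its own x; about 1.3 kg. Origin: centre of its underside; z up. The three sleeves stand coaxially in it.
- tray: Fixed white plastic tray with three open bays side by side along its own y: 210 mm (x) by 346 mm (y), walls 35 mm high, floor 4 mm above the bench. Origin: centre of its underside. Bay centres at y = -114, 0 and 114 mm, bays 110 mm wide, 202 mm deep. In each a stored sleeve stands in the +x half (x about 43 mm); the -x half (around x = -50 mm) is free.
- stored_small: Stored small sleeve, blue plastic, same as the small one of the nest: body 28 mm across and 60 mm long, above it a collar 38 mm across and 28 mm tall; 88 mm in all, bore 17.5 mm, closed foot. Origin: centre of its underside; z up its axis. Stands loose in one of the tray's bays; which bay varies.
- stored_medium: Stored medium sleeve, blue plastic, same as the medium one of the nest: body 45 mm across and 75 mm long, above it a collar 54 mm across and 28 mm tall; 103 mm in all, bore 30.5 mm, closed foot. Origin: centre of its underside; z up its axis. Stands loose in one of the tray's bays; which bay varies.
- stored_large: Stored large sleeve, blue plastic, same as the large one of the nest: body 59 mm across and 90 mm long, above it a collar 69 mm across and 28 mm tall; 118 mm in all, bore 47.5 mm, closed foot. Origin: centre of its underside; z up its axis. Stands loose in one of the tray's bays; which bay varies.
- spare_bucket: A second, empty steel bucket like the first, standing loose on the bench. Bystander.
- petri_stack: Stack of three petri dishes, 94 mm across, 51 mm tall. Origin: centre of its underside. Bystander.
- spatula: Steel spatula lying flat on the bench along its own y, 230 mm long, 6 mm thick. Origin: its middle, underside. Bystander.
There are look-alikes about, which are no part of the job. Leave any red or turquoise look-alike of the bucket alone.

How it is judged:
By the outcome, as a careful person would: the job done as asked, in the order asked, and still so for the second after the job is handed in, with the robot touching nothing.
It also fails if it takes over 48 s, if anything falls off the work surface, if the arm or the gripper's body presses on something with over 40 N, if the wrist force passes 120 N, or if a joint passes its speed limit or range.

## Working session

There is one attempt and no reset: what is moved stays moved. The work goes in short steps, Python scripts to look and compute and a tool call to move; the robot and the scene stay as the last step left them, time stands still between calls to the robot, and variables do not carry over. Pictures are saved under pics/ and viewed, at most 10 in all, crops included, and the job is handed in when it is done.

Besides the shell and the picture viewer there is one more tool, called after "Emit:" as name(argument=value, ...), one argument or row to a line, values as JSON. servo_tool: Moves the arm, as the interface text tells. Its arguments: {"type":"object","properties":{"rows":{"type":"array","items":{"type":"array","items":{"type":"number"}}}},"required":["rows"]}

```bash
mkdir -p pics
cat > h.py <<'E'
import numpy as np, cv2
from workcell import ctrl
def save(n,f):
    im,d=ctrl.get_image(n); cv2.imwrite(f'pics/{f}.png',im[:,:,::-1]); np.save(f'pics/{f}.npy',d); return im,d
def world(n,uv,depth):
    c=ctrl.camera_info(n);K=np.array(c['intrinsics'],float);R=np.array(c['R']);t=np.array(c['t'])
    uv=np.asarray(uv,float).reshape(-1,1,2)
    p=cv2.undistortPoints(uv,K,np.array([c['k1'],0,0,0.])).reshape(-1,2)
    r=np.c_[p,np.ones(len(p))]
    X=r*np.asarray(depth,float).reshape(-1,1)
    return (X-t)@R
def ray(n,uv,z):
    a=world(n,uv,np.ones(len(np.reshape(uv,(-1,2)))));c=ctrl.camera_info(n)
    o=-np.array(c['R']).T@np.array(c['t']);d=a-o
    return o+d*((z-o[2])/d[:,2:3])
E
python3 - <<'E'
from h import *
for n in('top','side'):
    save(n,n+'0');c=ctrl.camera_info(n);print(n,c)
o=ctrl.get_obs();print(o,ctrl.grasp_offset)
E
```

```text
top {'intrinsics': array([[452.07627905,   0.        , 316.496846  ],
       [  0.        , 452.07627905, 200.15792775],
       [  0.        ,   0.        ,   1.        ]]), 'k1': -0.05180923699765426, 'R': array([[-0.02859879, -0.99923815, -0.02655598],
       [-0.99708003,  0.03039875, -0.07005234],
       [ 0.07080624,  0.02447503, -0.99718978]]), 't': array([ -42.52297277,  555.6981703 , 1154.63153176])}
side {'intrinsics': array([[489.07344164,   0.        , 315.96176593],
       [  0.        , 489.07344164, 199.23149765],
       [  0.        ,   0.        ,   1.        ]]), 'k1': -0.06224772295039023, 'R': array([[ 0.9941176 , -0.10829529,  0.00152223],
       [-0.0538072 , -0.50603372, -0.8608337 ],
       [ 0.09399454,  0.85568803, -0.5088841 ]]), 't': array([-559.67461401,   74.84555802, 1384.07395292])}
{'t': 0.1, 'qpos': array([ 1.20797960e+00,  4.23733532e-01,  1.63058947e+00, -5.11591297e-06,
        1.08861411e+00, -1.90193282e-02]), 'qvel': array([-0.00194834, -0.00167582, -0.00258422, -0.00168331,  0.00111593,
        0.00136928]), 'joint_torque': array([ 5.18646684e-04, -5.45612848e+01, -2.74324518e+01,  6.46078144e-02,
        1.88380742e-02,  2.34503165e-05]), 'ee_pos': array([210.46351263, 587.9280929 , 189.90822433]), 'orientation': array([-5.37333340e-01, -3.09504410e+00,  2.07468562e-03]), 'ft_force': array([0.67370906, 0.4099045 , 0.33746438]), 'moment': array([-0.03969829,  0.01140473,  0.04387692]), 'grasp_force': 0.0, 'width': 87.90073513336827} 18.700000000000003
```

View pics/top0.png

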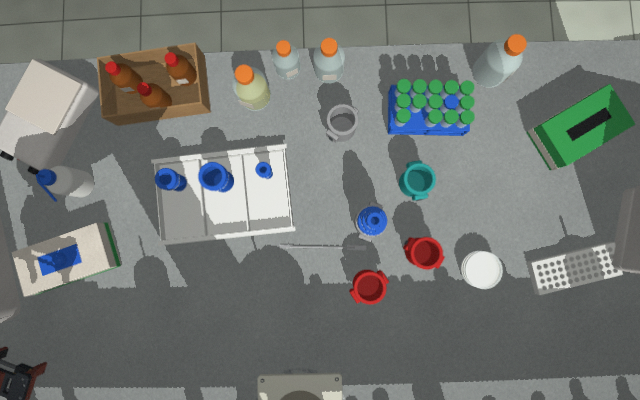

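View pics/side0.png

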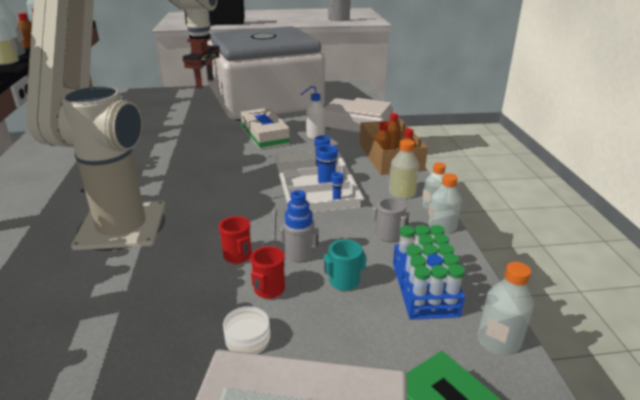

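The top view shows the nest at about (372,221) and the tray from (153,160) to (294,230). Stored sleeves stand near (170,180), (213,177) and (264,170), the last being the small one. Red look-alikes sit at (370,287) and (425,252), a turquoise one at (418,180), and the spare bucket at (341,122). The side view agrees. Next I'll measure these.

```bash
cat > m.py <<'E'
from h import *
def blobs(n,f):
    im=cv2.imread(f'pics/{f}.png');d=np.load(f'pics/{f}.npy')
    hsv=cv2.cvtColor(im,cv2.COLOR_BGR2HSV)
    m=cv2.inRange(hsv,(105,140,60),(130,255,255))
    k,l,s,c=cv2.connectedComponentsWithStats(m)
    for i in range(1,k):
        if s[i,4]<60: continue
        ys,xs=np.where((l==i)&(d>0))
        P=world(n,np.c_[xs,ys],d[ys,xs])
        yield s[i],c[i],np.c_[xs,ys],P
E
python3 - <<'E'
from m import *
for f in('top',):
  for s,c,uv,P in blobs('top','top0'):
    zt=np.percentile(P[:,2],97)
    print(s,c.round(),'ztop',zt.round(1))
    for h in (184,156,128,92,107,122):
        q=uv[abs(P[:,2]-h)<6]
        if len(q)<20: continue
        w=ray('top',q,h)[:,:2].astype(np.float32)
        ct,r=cv2.minEnclosingCircle(w); e=cv2.fitEllipse(cv2.convexHull(w)) if len(w)>20 else 0
        print('  h',h,len(q),np.round(ct,1),round(2*r,1),np.round(e[0],1),np.round(e[1],1))
# tray: white
im=cv2.imread('pics/top0.png');d=np.load('pics/top0.npy')
ys,xs=np.mgrid[130:260,140:310];ys=ys.ravel();xs=xs.ravel()
P=world('top',np.c_[xs,ys],np.maximum(d[ys,xs],1))
ok=(abs(P[:,2]-35)<5)&(im[ys,xs].min(1)>120)
w=ray('top',np.c_[xs,ys][ok],35)[:,:2]
print('rim',ok.sum());r=cv2.minAreaRect(w.astype(np.float32));print(r,cv2.boxPoints(r))
fl=(abs(P[:,2]-4)<4);print(np.median(P[(xs-xs.min()>100)&ok][:,2]))
E
```

```text
[ 388   85   82   51 1263] [418. 122.] ztop 63.3
[443  95  17  15 174] [451. 102.] ztop 122.2
  h 122 139 [ 776.1 -391.4] 35.2 [ 776.1 -392. ] [30.6 34.9]
[199 162  35  30 751] [215. 177.] ztop 124.3
  h 128 110 [612.3 186.8] 67.2 [612.7 186.2] [63.  66.6]
  h 92 37 [611.8 185.1] 61.1 [611.6 184.7] [52.2 61.4]
  h 107 61 [612.3 184.5] 63.3 [612.7 183.5] [59.  61.6]
  h 122 319 [613.7 187.5] 68.3 [613.5 187.6] [64.9 67.6]
[256 162  16  16 191] [263. 170.] ztop 95.9
  h 92 136 [629.4  68.1] 37.0 [629.6  68.6] [35.1 36. ]
[ 36 169  21  32 303] [ 46. 180.] ztop 206.0
  h 156 40 [617.8 571.5] 31.8 [617.9 571.9] [27.3 31.7]
[155 168  31  23 501] [169. 179.] ztop 109.1
  h 92 51 [611.2 301. ] 47.0 [611.5 301.7] [43.2 46.5]
  h 107 258 [613.1 306.1] 54.8 [612.7 306.5] [51.6 54.1]
[358 207  29  28 642] [372. 221.] ztop 185.5
  h 184 180 [ 494.2 -190.4] 37.7 [ 494.2 -190.8] [36. 37.]
  h 156 203 [ 494.4 -190.4] 53.7 [ 494.2 -190.7] [52.4 52.8]
  h 128 195 [ 494.7 -190. ] 67.9 [ 494.5 -190.4] [65.2 67.2]
  h 122 107 [ 494.7 -190.5] 68.6 [ 494.9 -190.8] [64.4 68.5]
[ 38 244  43  32 755] [ 59. 259.] ztop 82.6
rim 1566
((575.1730346679688, 184.83843994140625), (226.6339111328125, 357.6421813964844), 4.557773590087891) [[448.00452   354.08942  ]
 [476.42432    -2.4218264]
 [702.34155    15.587463 ]
 [673.92175   372.0987   ]]
34.14649899221145
```

Emit:
servo_tool(
  rows=[
    [0,0,0,-0.83,-0.98,-0.35,87],
    [0,0,0,-0.83,-0.98,-0.35,87],
    [0,0,0,-0.83,-0.98,-0.35,87],
    [0,0,0,-0.83,-0.98,-0.35,87],
    [0,0,0,-0.83,-0.98,-0.35,87],
  ],
)

```text
t: 0.72
ee_pos: [301.5, 345.6, 261.4]
orientation: [0.541, 3.094, 0.001]
ft_force: [-0.0, -0.2, -0.0]
width: 87.3
grasp_force: 0.0
```

Emit:
servo_tool(
  rows=[
    [0,0,0,-0.83,-0.98,0,87],
    [0,0,0,-0.83,-0.98,0,87],
    [0,0,0,-0.83,-0.98,0,87],
    [0,0,0,-0.83,-0.98,0,87],
    [0,0,0,-0.83,-0.98,0,87],
  ],
)

```text
t: 1.35
ee_pos: [392.1, 104.8, 260.4]
orientation: [-0.546, -3.094, 0.0]
ft_force: [-0.2, 0.2, 0.1]
width: 87.1
grasp_force: 0.0
```

Emit:
servo_tool(
  rows=[
    [0,0,0,-0.83,-0.98,0,87],
    [0,0,0,-0.83,-0.98,0,87],
    [0,0,0,-0.83,-0.98,0,87],
    [0,0,0,-0.83,-0.98,0,87],
    [0,0,0,-0.83,-0.98,0,87],
    [0,0,0,-0.83,-0.98,0,87],
  ],
)

```text
t: 2.1
ee_pos: [481.3, -132.0, 259.9]
orientation: [-0.537, -3.094, -0.001]
ft_force: [0.2, 0.4, -0.1]
width: 87.2
grasp_force: 0.0
```

```bash
cat > g.py <<'E'
from h import *
import sys
from scipy.spatial.transform import Rotation as Ro
x,y,z,yaw=map(float,sys.argv[1:5])
o=ctrl.get_obs();R=Ro.from_rotvec(o['orientation']);a=np.radians(yaw)
ty=np.array([np.cos(a),np.sin(a),0]);tz=np.array([0,0,-1.]);D=Ro.from_matrix(np.c_[np.cross(ty,tz),ty,tz])
print('t',o['t'],o['ee_pos'].round(1),'F',o['ft_force'].round(1),'w',o['width'],'q',o['qpos'].round(2))
print('turn',((R.inv()*D).as_rotvec()/1.5).round(4),'shift',(R.inv().apply(np.array([x,y,z])-o['ee_pos'])/200).round(4))
E
python3 g.py 494.3 -190.6 230 94.5
```

```text
t 2.1 [ 481.3 -132.   259.9] F [ 0.2  0.4 -0.1] w 87.16182110031708 q [-0.29  0.16  1.83  0.    1.16 -1.52]
turn [ 0.0006 -0.001  -0.2816] shift [-0.1604 -0.2541  0.149 ]
```

Emit:
servo_tool(
  rows=[
    [0,0,-0.28,-0.16,-0.254,0.15,87],
    [0,0,-0.28,-0.16,-0.254,0.15,87],
    [0,0,-0.28,-0.16,-0.254,0.15,87],
    [0,0,-0.28,-0.16,-0.254,0.15,87],
  ],
)

```text
t: 2.6
ee_pos: [494.2, -189.5, 230.4]
orientation: [0.122, -3.139, -0.001]
ft_force: [0.0, -0.7, -0.3]
width: 87.1
grasp_force: 0.0
```

```bash
python3 g.py 494.3 -190.6 160 94.5
```

```text
t 2.6 [ 494.2 -189.5  230.4] F [ 0.  -0.7 -0.3] w 87.10831403236887 q [-0.39  0.24  1.8   0.    1.1  -2.04]
turn [ 0.0005 -0.0004 -0.0005] shift [-2.00e-04 -5.60e-03  3.52e-01]
```

Emit:
servo_tool(
  rows=[
    [0,0,0,0,-0.005,0.2,70],
    [0,0,0,0,-0.005,0.3,60],
    [0,0,0,0,-0.005,0.352,50],
    [0,0,0,0,-0.005,0.352,44],
    [0,0,0,0,-0.005,0.352,40],
  ],
)

```text
t: 3.22
ee_pos: [495.0, -192.6, 161.1]
orientation: [-0.12, 3.138, -0.001]
ft_force: [0.1, 0.9, -0.6]
width: 41.8
grasp_force: 0.0
```

```bash
python3 g.py 494.3 -190.6 160 94.5
python3 - <<'E'
from h import *
save('side','side1');im=cv2.imread('pics/side1.png')[150:300,200:400];cv2.imwrite('pics/side1c.png',cv2.resize(im,None,fx=4,fy=4,interpolation=2))
E
```

```text
t 3.225 [ 495.  -192.6  161.1] F [ 0.1  0.9 -0.6] w 41.8268638333616 q [-0.39  0.32  1.86  0.    0.95 -2.04]
turn [-0.0004  0.0009 -0.0014] shift [0.003  0.0101 0.0055]
```

View pics/side1c.png

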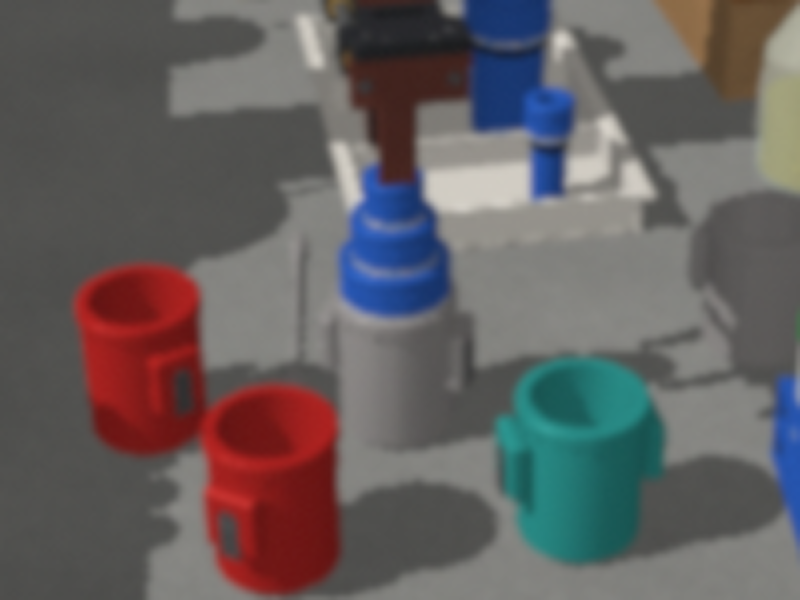

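The fingers straddle the small collar (crop about (395,180)) and seem to overlap it only partly. I'll check the tip height against the projection and work out the exact commanded pose.

Run:
```python
from h import *
from scipy.spatial.transform import Rotation as Ro
p=np.array([210.635,588.419,190.575]);R=Ro.from_rotvec([-0.53733,-3.09504,0.002])
for t,s in [((0,0,0),(-.83,-.98,-.35)),((0,0,0),(-.83,-.98,0)),((0,0,0),(-.83,-.98,0)),((0,0,-.28),(-.16,-.254,.15)),((0,0,0),(0,-.005,.352))]:
    p=p+R.apply(np.array(s)*200);R=R*Ro.from_rotvec(np.array(t)*1.5)
    print(p.round(1))
c=ctrl.camera_info('side')
def pj(X):
    q=c['R']@np.array(X)+c['t'];s=q[:2]/q[2];s=s*(1+c['k1']*s@s);u=c['intrinsics'][:2,:2]@s+c['intrinsics'][:2,2]
    return ((u-[200,150])*4).round(0)
for X in [(494,-211,161),(494,-217,161),(494,-209.6,184),(494,-209.6,156),(494,-217.6,156),(494,-217.6,128)]: print(X,pj(X))
d=np.load('pics/side1.npy')
for r in (165,175,180,185,190,195,200): print(r,world('side',[[200+395/4,150+r/4]],[d[int(150+r/4),298]]).round(1))
```

```text
[300.9 348.  260.8]
[391.1 107.5 261.1]
[ 481.3 -132.9  261.3]
[ 494.3 -191.6  231.4]
[ 494.4 -192.7  161. ]
(494, -211, 161) [388. 224.]
(494, -217, 161) [388. 230.]
(494, -209.6, 184) [387. 190.]
(494, -209.6, 156) [388. 230.]
(494, -217.6, 156) [389. 237.]
(494, -217.6, 128) [390. 277.]
165 [[ 498.2 -223.6  208.7]]
175 [[ 498.1 -223.9  202.2]]
180 [[ 498.  -223.8  198.8]]
185 [[ 498.2 -220.3  193.4]]
190 [[ 498.6 -213.9  186.2]]
195 [[ 498.8 -209.5  180.2]]
200 [[ 498.7 -209.9  177. ]]
```

```bash
python3 g.py 494.3 -190.6 160 94.5
python3 - <<'E'
from h import *
im,d=save('top','top2');im2,d2=save('side','side2')
for v in range(150,202,3):
    row=[]
    for u in (288,292,298,303,310):
        row.append(world('side',[[u,v]],[d2[v,u]])[0].round(0).astype(int).tolist())
    print(v,row)
a=cv2.resize(im2[140:240,230:360],None,fx=5,fy=5,interpolation=2);b=cv2.resize(im[180:280,320:420],None,fx=5,fy=5,interpolation=2)
cv2.imwrite('pics/c2.png',np.vstack([cv2.resize(np.hstack([a,b]),None,fx=.69,fy=.69)])[:,:,::-1])
E
```

```text
t 3.275 [ 495.1 -192.7  161.2] F [-1.3  0.6 -0.4] w 40.488166694561855 q [-0.39  0.32  1.86 -0.    0.95 -2.04]
turn [-0.0005  0.001  -0.0015] shift [0.0032 0.0108 0.0058]
150 [[476, -226, 316], [484, -234, 319], [498, -234, 318], [509, -234, 318], [589, 444, 2]]
153 [[475, -233, 312], [484, -244, 317], [497, -240, 314], [508, -238, 313], [522, -249, 317]]
156 [[474, -262, 318], [483, -260, 317], [495, -263, 318], [506, -262, 317], [521, -266, 318]]
159 [[473, -276, 318], [482, -274, 317], [494, -276, 317], [505, -277, 317], [519, -279, 317]]
162 [[473, -284, 315], [481, -285, 315], [494, -280, 312], [504, -280, 312], [520, -277, 309]]
165 [[472, -283, 308], [481, -285, 308], [494, -280, 305], [505, -276, 303], [520, -277, 302]]
168 [[472, -280, 299], [481, -283, 300], [494, -280, 298], [505, -274, 294], [520, -272, 293]]
171 [[472, -273, 288], [481, -274, 288], [494, -273, 287], [505, -275, 287], [520, -273, 285]]
174 [[472, -278, 284], [481, -273, 281], [494, -276, 281], [505, -272, 279], [520, -272, 278]]
177 [[472, -276, 275], [481, -274, 273], [497, -227, 248], [508, -226, 247], [567, 223, 6]]
180 [[494, 217, 2], [486, -171, 211], [497, -228, 241], [508, -223, 237], [565, 201, 7]]
183 [[492, 196, 3], [486, -173, 204], [497, -221, 229], [508, -222, 229], [564, 186, 4]]
186 [[491, 173, 4], [486, -171, 195], [497, -220, 221], [508, -223, 222], [558, 126, 26]]
189 [[489, 121, 22], [501, 124, 20], [497, -219, 212], [508, -222, 213], [558, 132, 12]]
192 [[488, 124, 10], [485, -184, 185], [497, -219, 204], [508, -223, 206], [558, 128, 4]]
195 [[485, 58, 37], [484, -194, 183], [497, -218, 195], [508, -221, 197], [556, 110, 3]]
198 [[484, 44, 35], [483, -202, 179], [497, -211, 183], [509, -203, 178], [554, 92, 2]]
201 [[483, 24, 37], [483, -207, 173], [497, -208, 174], [510, -201, 168], [553, 73, 3]]
```

View pics/c2.png

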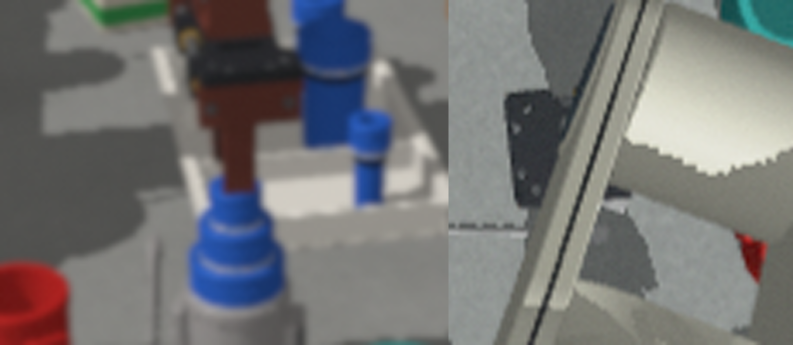

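The side view shows the front finger's tip at about (299,195), which works out to z≈194. The reported TCP is 161, so there is a z mismatch of about 33 mm. I'll descend in guarded steps and measure the tip against the collar after each one.

Emit:
servo_tool(
  rows=[
    [0,0,0,0,0.01,0.03,46],
    [0,0,0,0,0.01,0.06,46],
    [0,0,0,0,0.01,0.06,46],
  ],
)

```text
t: 3.75
ee_pos: [493.7, -190.5, 147.5]
orientation: [0.12, -3.138, -0.001]
ft_force: [0.1, 0.5, -0.1]
width: 46.3
grasp_force: 0.0
```

```bash
cat > tip.py <<'E'
from h import *
import sys
im,d=save('side',sys.argv[1])
o=ctrl.get_obs();e=o['ee_pos'];print('t',o['t'],e.round(1),'F',o['ft_force'].round(1),'w',round(o['width'],1))
v,u=np.mgrid[100:300,200:420];v=v.ravel();u=u.ravel()
P=world('side',np.c_[u,v],np.maximum(d[v,u],1));I=im[v,u].astype(int)
near=np.abs(P[:,:2]-e[:2]).max(1)<110
br=near&(I[:,2]<I[:,0]*0.75)&(P[:,2]>100)&(P[:,1]<e[1]-15)
f=br&(P[:,2]<e[2]+88)
print('finger n',f.sum(),'tip z',np.percentile(P[f,2],[1,4]).round(1),'x',np.percentile(P[f,0],[3,50,97]).round(1),'y',np.median(P[f,1]).round(1))
bl=near&(I[:,2]>I[:,0]*1.8)&(I[:,2]>70)&(P[:,2]>100)
z=P[bl]; print('blue top z',np.percentile(z[:,2],[98,99.5]).round(1))
E
python3 tip.py side3
```

```text
t 3.8 [ 493.9 -190.6  147.7] F [0.2 0.8 0.1] w 46.1
finger n 179 tip z [100.1 100.3] x [398.  494.4 506. ] y -224.6
blue top z [183.7 186.6]
```

Emit:
servo_tool(
  rows=[
    [0,0,0,0,0,0.03,46],
    [0,0,0,0,0,0.06,46],
    [0,0,0,0,0,0.06,46],
  ],
)

```text
t: 4.18
ee_pos: [493.8, -190.5, 135.5]
orientation: [0.12, -3.138, -0.001]
ft_force: [0.7, 0.3, 0.1]
width: 46.1
grasp_force: 0.0
```

```bash
sed -i "s/P\[:,2\]>100)&(P\[:,1\]<e\[1\]-15)/P[:,2]>145)\&(P[:,1]<e[1]-15)/" tip.py; python3 tip.py side4
python3 - <<'E'
import cv2
im=cv2.imread('pics/side4.png')[150:270,240:360];cv2.imwrite('pics/side4c.png',cv2.resize(im,None,fx=5,fy=5,interpolation=2))
E
```

```text
t 4.225 [ 494.  -190.6  135.8] F [ 0.7 -0.4  0. ] w 46.0
finger n 134 tip z [174.2 175.8] x [487.3 498.4 505.8] y -223.9
blue top z [184.  185.1]
```

View pics/side4c.png

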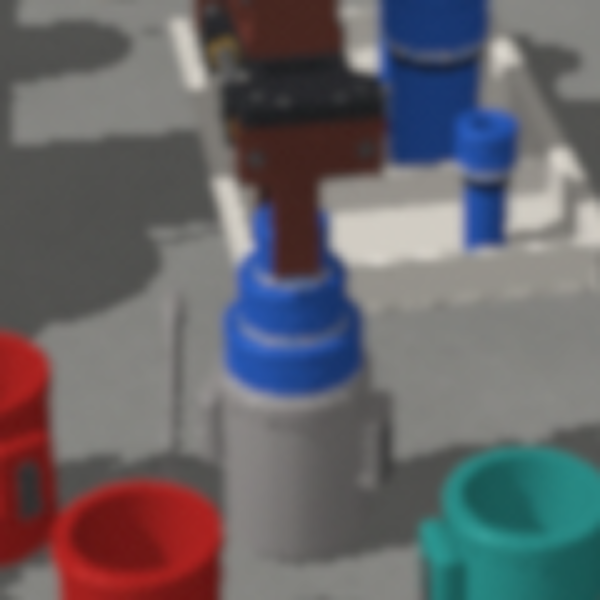

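Finger tip at crop (298,275), i.e. pixel (299.6,205). It overlaps the upper part of the small collar and sits slightly right of the nest axis. I'll quantify both offsets.

Run:
```python
from h import *
im=cv2.imread('pics/side4.png').astype(int);d=np.load('pics/side4.npy')
for v in (192,196,200,203,204,205,206,207):
    br=[u for u in range(280,330) if im[v,u,2]>im[v,u,0]+15 and im[v,u,2]>40]
    bl=[u for u in range(280,330) if im[v,u,0]>im[v,u,2]+50]
    P=world('side',[[u,v] for u in br],[d[v,u] for u in br]) if br else np.zeros((1,3))
    print(v,br[:1],br[-1:],'x',P[:,0].min().round(1),P[:,0].max().round(1),'y',np.median(P[:,1]).round(1),'z',np.median(P[:,2]).round(1),'blue',bl[:1],bl[-1:], world('side',[[298,v],[302,v]],[d[v,298],d[v,302]]).round(0).tolist())
for v in (220,225,228,232):
    bl=[u for u in range(260,340) if im[v,u,0]>im[v,u,2]+50 and im[v,u,0]>90]
    P=world('side',[[u,v] for u in bl],[d[v,u] for u in bl]);print(v,bl[0],bl[-1],P[[0,-1]].round(1).tolist())
```

```text
192 [296] [302] x 491.8 505.7 y -223.1 z 206.4 blue [291] [293] [[497.0, -222.0, 206.0], [506.0, -223.0, 206.0]]
196 [296] [302] x 491.5 505.9 y -221.6 z 194.6 blue [291] [294] [[496.0, -221.0, 195.0], [506.0, -220.0, 193.0]]
200 [296] [302] x 491.5 505.7 y -221.2 z 183.7 blue [290] [293] [[496.0, -220.0, 183.0], [506.0, -220.0, 182.0]]
203 [296] [302] x 491.2 505.3 y -222.6 z 176.3 blue [288] [307] [[496.0, -222.0, 176.0], [505.0, -224.0, 177.0]]
204 [296] [300] x 491.1 500.8 y -223.1 z 174.0 blue [287] [307] [[496.0, -224.0, 175.0], [506.0, -220.0, 172.0]]
205 [] [] x 0.0 0.0 y 0.0 z 0.0 blue [287] [308] [[496.0, -220.0, 169.0], [505.0, -222.0, 170.0]]
206 [] [] x 0.0 0.0 y 0.0 z 0.0 blue [287] [308] [[497.0, -211.0, 161.0], [506.0, -209.0, 159.0]]
207 [] [] x 0.0 0.0 y 0.0 z 0.0 blue [287] [307] [[497.0, -208.0, 156.0], [506.0, -212.0, 158.0]]
220 285 311 [[464.7, -202.0, 117.6], [528.7, -200.7, 112.4]]
225 287 309 [[468.8, -210.2, 108.1], [522.3, -215.1, 107.6]]
228 292 302 [[480.4, -218.8, 104.3], [504.5, -222.2, 104.8]]Traceback (most recent call last):
  File "<stdin>", line 10, in <module>
  File "h.py", line 8, in world
    p=cv2.undistortPoints(uv,K,np.array([c['k1'],0,0,0.])).reshape(-1,2)
      ~~~~~~~~~~~~~~~~~~~^^^^^^^^^^^^^^^^^^^^^^^^^^^^^^^^^
cv2.error: OpenCV(4.12.0) /io/opencv/modules/calib3d/src/undistort.dispatch.cpp:347: error: (-215:Assertion failed) CV_IS_MAT(_src) && CV_IS_MAT(_dst) && (_src->rows == 1 || _src->cols == 1) && (_dst->rows == 1 || _dst->cols == 1) && _src->cols + _src->rows - 1 == _dst->rows + _dst->cols - 1 && (CV_MAT_TYPE(_src->type) == CV_32FC2 || CV_MAT_TYPE(_src->type) == CV_64FC2) && (CV_MAT_TYPE(_dst->type) == CV_32FC2 || CV_MAT_TYPE(_dst->type) == CV_64FC2) in function 'cvUndistortPointsInternal'
```

Emit:
servo_tool(
  rows=[
    [0,0,0,0.007,0,0.03,46],
    [0,0,0,0.007,0,0.055,46],
    [0,0,0,0.007,0,0.055,46],
    [0,0,0,0.007,0,0.055,36],
    [0,0,0,0.007,0,0.055,30],
    [0,0,0,0.007,0,0.055,30],
    [0,0,0,0.007,0,0.055,30],
  ],
)

```text
t: 5.1
ee_pos: [492.6, -190.6, 125.2]
orientation: [0.12, -3.139, -0.0]
ft_force: [-0.6, 1.1, 0.6]
width: 37.8
grasp_force: 30.0
```

Emit:
servo_tool(
  rows=[
    [0,0,0,0,0,-0.01,30],
    [0,0,0,0,0,-0.02,30],
    [0,0,0,0,0,-0.03,30],
    [0,0,0,0,0,-0.04,30],
    [0,0,0,0,0,-0.05,30],
    [0,0,0,0,0,-0.06,30],
    [0,0,0,0,0,-0.07,30],
    [0,0,0,0,0,-0.08,30],
    [0,0,0,0,0,-0.09,30],
    [0,0,0,0,0,-0.1,30],
  ],
)

```text
t: 6.35
ee_pos: [492.9, -190.8, 145.3]
orientation: [-0.12, 3.139, -0.0]
ft_force: [1.3, -0.0, -1.3]
width: 37.1
grasp_force: 30.0
```

```bash
python3 tip.py side5;  python3 - <<'E'
import cv2
im=cv2.imread('pics/side5.png')[150:270,240:360];cv2.imwrite('pics/side5c.png',cv2.resize(im,None,fx=5,fy=5,interpolation=2))
E
```

```text
t 6.4 [ 493.  -190.8  145.5] F [ 0.6  0.  -0.8] w 37.6
finger n 133 tip z [180.1 181.9] x [489.5 496.7 504. ] y -219.5
blue top z [203.9 206.7]
```

View pics/side5c.png

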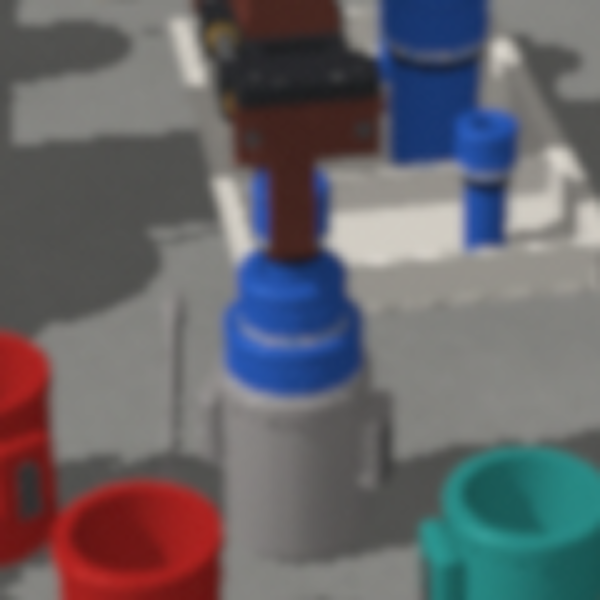

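The small sleeve has risen about 20 mm (collar at crop (292,205)), and the medium stays seated. Lifting on.

Emit:
servo_tool(
  rows=[
    [0,0,0,0,0,-0.05,30],
    [0,0,0,0,0,-0.1,30],
    [0,0,0,0,0,-0.16,30],
    [0,0,0,0,0,-0.23,30],
    [0,0,0,0,0,-0.3,30],
    [0,0,0,0,0,-0.34,30],
    [0,0,0,0,0,-0.34,30],
  ],
)

```text
t: 7.28
ee_pos: [493.2, -190.9, 213.9]
orientation: [-0.12, 3.138, -0.001]
ft_force: [-1.0, 0.1, -0.3]
width: 37.3
grasp_force: 30.0
```

```bash
python3 tip.py side6; python3 g.py 530 67 145 94.5
```

```text
t 7.325 [ 492.8 -190.8  213.3] F [ 0.1 -0.5 -1.2] w 37.8
finger n 162 tip z [248.6 249.9] x [488.4 497.5 504.8] y -220.1
blue top z [272.6 286.4]
t 7.325 [ 492.8 -190.8  213.3] F [ 0.1 -0.5 -1.2] w 37.75077927788295 q [-0.39  0.25  1.82 -0.    1.07 -2.04]
turn [-0.0001  0.0002 -0.0016] shift [-0.2833  1.2709  0.3414]
```

Emit:
servo_tool(
  rows=[
    [0,0,0,-0.02,0.08,0,30],
    [0,0,0,-0.05,0.22,0,30],
    [0,0,0,-0.1,0.42,0,30],
    [0,0,0,-0.14,0.62,0,30],
    [0,0,0,-0.18,0.8,0,30],
    [0,0,0,-0.21,0.95,0,30],
    [0,0,0,-0.21,0.95,0,30],
  ],
)

```text
t: 8.2
ee_pos: [519.8, 4.3, 212.6]
orientation: [0.125, -3.138, -0.001]
ft_force: [0.3, -0.9, -0.7]
width: 37.2
grasp_force: 30.0
```

```bash
python3 g.py 530 67 60 94.5
```

```text
t 8.2 [519.8   4.3 212.6] F [ 0.3 -0.9 -0.7] w 37.24212249518221 q [-0.01  0.24  1.84  0.    1.06 -1.67]
turn [ 0.0003 -0.0007  0.0007] shift [-0.0764  0.3081  0.7632]
```

Emit:
servo_tool(
  rows=[
    [0,0,0,-0.03,0.12,0.05,30],
    [0,0,0,-0.06,0.24,0.18,30],
    [0,0,0,-0.076,0.31,0.32,30],
    [0,0,0,-0.076,0.31,0.45,30],
    [0,0,0,-0.076,0.31,0.57,30],
    [0,0,0,-0.076,0.31,0.66,30],
    [0,0,0,-0.076,0.31,0.7,30],
    [0,0,0,-0.076,0.31,0.7,30],
  ],
)

```text
t: 9.2
ee_pos: [530.3, 64.5, 72.8]
orientation: [0.119, -3.138, 0.0]
ft_force: [-0.3, -0.1, -0.2]
width: 37.5
grasp_force: 30.0
```

```bash
python3 g.py 530 67 35 94.5
python3 - <<'E'
from h import *
im,d=save('side','side7');cv2.imwrite('pics/side7c.png',cv2.resize(im[110:230,240:400],None,fx=5,fy=5,interpolation=2)[:,:,::-1])
E
```

```text
t 9.2 [530.3  64.5  72.8] F [-0.3 -0.1 -0.2] w 37.51426747994366 q [ 0.1   0.46  1.91 -0.    0.77 -1.55]
turn [-0.0001 -0.0008 -0.0018] shift [0.0003 0.0124 0.1891]
```

View pics/side7c.png

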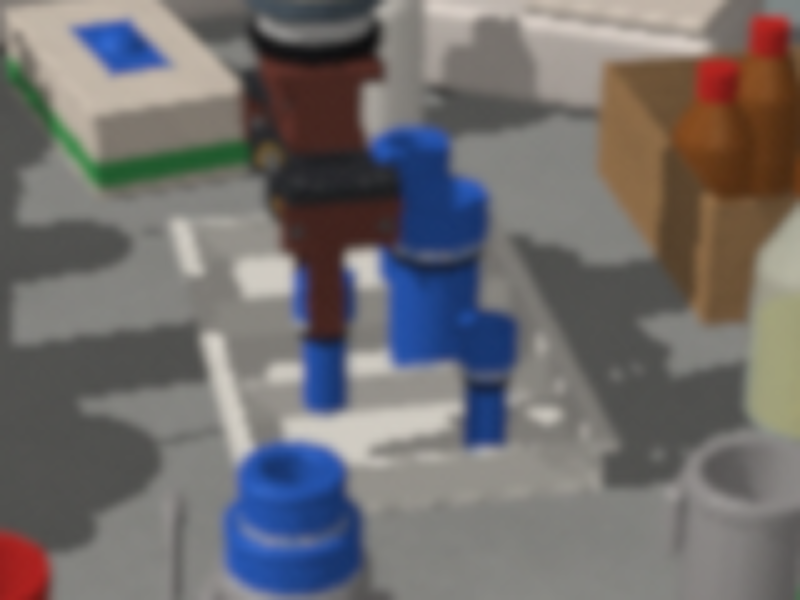

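The small sleeve hangs upright over the small-sleeve bay. Its foot is at crop (325,405), left of the stored one at (485,440). Lowering gently.

Emit:
servo_tool(
  rows=[
    [0,0,0,0,0.01,0.06,30],
    [0,0,0,0,0.01,0.12,30],
    [0,0,0,0,0.01,0.16,30],
    [0,0,0,0,0.01,0.175,30],
    [0,0,0,0,0.01,0.185,30],
    [0,0,0,0,0.01,0.19,30],
    [0,0,0,0,0.01,0.194,30],
    [0,0,0,0,0.01,0.194,30],
  ],
)

```text
t: 10.25
ee_pos: [530.6, 66.9, 34.5]
orientation: [-0.12, 3.139, -0.0]
ft_force: [1.1, -0.6, -0.3]
width: 37.5
grasp_force: 30.0
```

```bash
python3 g.py 530 67 33 94.5
cat > foot.py <<'E'
from h import *
import sys
f=sys.argv[1];x0,y0=map(float,sys.argv[2:4])
im,d=save('side',f);I=im.astype(int)
v,u=np.where((I[:,:,2]>I[:,:,0]*1.8)&(I[:,:,2]>60)&(d>0))
P=world('side',np.c_[u,v],d[v,u]);k=np.hypot(P[:,0]-x0,P[:,1]-y0)<35
P=P[k];print('n',k.sum(),'z',np.percentile(P[:,2],[1,5,99]).round(1),'x',np.percentile(P[:,0],[2,98]).round(1),'y',P[:,1].min().round(1))
E
python3 foot.py side8 531 67
```

```text
t 10.25 [530.6  66.9  34.5] F [ 1.1 -0.6 -0.3] w 37.50966682325333 q [ 0.1   0.53  1.92 -0.    0.69 -1.54]
turn [-0.      0.0001 -0.0016] shift [0.0029 0.0009 0.0074]
n 104 z [16.7 21.7 95.2] x [518.9 551.2] y 47.3
```

Emit:
servo_tool(
  rows=[
    [0,0,0,0,0,0.003,30],
    [0,0,0,0,0,0.006,30],
    [0,0,0,0,0,0.006,30],
  ],
)

```text
t: 10.68
ee_pos: [530.6, 66.9, 33.2]
orientation: [-0.12, 3.139, 0.0]
ft_force: [-0.9, 0.4, -1.0]
width: 37.1
grasp_force: 30.0
```

Emit:
servo_tool(
  rows=[
    [0,0,0,0,0,0.003,30],
    [0,0,0,0,0,0.006,30],
    [0,0,0,0,0,0.006,30],
  ],
)

```text
t: 11.05
ee_pos: [531.0, 66.9, 33.1]
orientation: [-0.12, 3.138, 0.0]
ft_force: [-2.1, -0.5, 13.0]
width: 37.4
grasp_force: 30.0
```

Contact felt. I'll ease off slightly, then release.

Emit:
servo_tool(
  rows=[
    [0,0,0,0,0,-0.004,30],
    [0,0,0,0,0,-0.004,45],
    [0,0,0,0,0,-0.004,60],
    [0,0,0,0,0,-0.004,60],
    [0,0,0,0,0,-0.1,60],
    [0,0,0,0,0,-0.3,60],
    [0,0,0,0,0,-0.55,75],
    [0,0,0,0,0,-0.75,75],
    [0,0,0,0,0,-0.75,75],
  ],
)

```text
t: 12.18
ee_pos: [532.8, 67.1, 185.1]
orientation: [-0.119, 3.133, 0.001]
ft_force: [-0.4, -0.0, 0.1]
width: 74.6
grasp_force: 0.0
```

```bash
python3 foot.py side9 531 67;python3 foot.py side9b 494 -190; python3 g.py 493 -190.7 170 94.5
python3 - <<'E'
from m import *
save('top','top3')
for s,c,uv,P in blobs('top','top3'):
    for h in (156,128,92,107,122):
        q=uv[abs(P[:,2]-h)<6]
        if len(q)<40: continue
        w=ray('top',q,h)[:,:2].astype(np.float32)
        ct,r=cv2.minEnclosingCircle(w);print(c.round(),h,len(q),np.round(ct,1),round(2*r,1))
E
```

```text
n 214 z [18.9 24.6 93.9] x [519.3 549.5] y 41.7
n 561 z [106.4 110.2 157.9] x [466.7 523.4] y -224.8
t 12.275 [530.2  66.9 181.7] F [-0.5  0.1 -0.2] w 74.9897056005132 q [ 0.1   0.3   1.84  0.    1.   -1.54]
turn [ 0.      0.     -0.0015] shift [ 0.2837 -1.2699  0.0585]
[451. 102.] 122 137 [ 776.5 -391.6] 34.7
[211. 166.] 122 93 [632.  189.7] 53.6
[267. 169.] 92 69 [630.8  63.5] 35.6
[165. 178.] 107 243 [611.9 306.7] 54.3
[372. 220.] 156 301 [ 494.1 -190.5] 53.5
[372. 220.] 128 197 [ 494.7 -190. ] 67.9
[372. 220.] 122 127 [ 494.8 -190.3] 68.5
```

Emit:
servo_tool(
  rows=[
    [0,0,0,0.14,-0.63,0,80],
    [0,0,0,0.22,-0.98,0,80],
    [0,0,0,0.22,-0.98,0,80],
    [0,0,0,0.22,-0.98,0,80],
    [0,0,0,0.22,-0.98,0,80],
  ],
)

```text
t: 12.95
ee_pos: [500.8, -132.0, 180.7]
orientation: [0.116, -3.137, -0.002]
ft_force: [-0.1, 0.7, 0.9]
width: 79.8
grasp_force: 0.0
```

```bash
python3 g.py 493 -190.7 110 94.5
```

```text
t 12.95 [ 500.8 -132.   180.7] F [-0.1  0.7  0.9] w 79.7683913294634 q [-0.28  0.28  1.87  0.    0.99 -1.93]
turn [ 0.0008 -0.0014 -0.003 ] shift [ 0.0599 -0.29    0.3535]
```

Emit:
servo_tool(
  rows=[
    [0,0,0,0.06,-0.29,0,80],
    [0,0,0,0.06,-0.29,0,78],
    [0,0,0,0.06,-0.29,0.1,74],
    [0,0,0,0.06,-0.29,0.22,70],
    [0,0,0,0.06,-0.29,0.32,66],
    [0,0,0,0.06,-0.29,0.352,66],
    [0,0,0,0.06,-0.29,0.352,66],
  ],
)

```text
t: 13.82
ee_pos: [494.1, -189.3, 111.3]
orientation: [0.122, -3.138, -0.001]
ft_force: [0.4, 0.5, -0.5]
width: 65.9
grasp_force: 0.0
```

```bash
python3 g.py 493 -190.7 97 94.5; python3 tip.py side10
```

```text
t 13.825 [ 494.1 -189.3  111.3] F [ 0.4  0.5 -0.5] w 65.87092818582862 q [-0.39  0.4   1.9   0.    0.85 -2.04]
turn [ 0.0004 -0.0006 -0.0006] shift [ 0.0062 -0.0064  0.0717]
t 13.875 [ 494.5 -189.8  111.9] F [ 0.8 -0.3  0.5] w 66.0
finger n 123 tip z [149.9 151.6] x [490.5 499.7 506.9] y -232.9
blue top z [157.9 177.6]
```

Emit:
servo_tool(
  rows=[
    [0,0,0,0.006,-0.005,0.04,66],
    [0,0,0,0.006,-0.005,0.071,66],
    [0,0,0,0.006,-0.005,0.071,62],
    [0,0,0,0.006,-0.005,0.071,54],
    [0,0,0,0.006,-0.005,0.071,46],
    [0,0,0,0.006,-0.005,0.071,46],
    [0,0,0,0.006,-0.005,0.071,46],
  ],
)

```text
t: 14.75
ee_pos: [492.7, -191.0, 97.6]
orientation: [0.119, -3.139, -0.002]
ft_force: [0.5, 5.1, 2.8]
width: 53.8
grasp_force: 30.0
```

Emit:
servo_tool(
  rows=[
    [0,0,0,0,0,-0.01,46],
    [0,0,0,0,0,-0.02,46],
    [0,0,0,0,0,-0.03,46],
    [0,0,0,0,0,-0.04,46],
    [0,0,0,0,0,-0.05,46],
    [0,0,0,0,0,-0.06,46],
    [0,0,0,0,0,-0.07,46],
    [0,0,0,0,0,-0.08,46],
    [0,0,0,0,0,-0.09,46],
    [0,0,0,0,0,-0.1,46],
  ],
)

```text
t: 16.0
ee_pos: [492.8, -191.7, 117.5]
orientation: [0.12, -3.139, -0.0]
ft_force: [-0.2, 4.0, -4.5]
width: 54.1
grasp_force: 30.0
```

```bash
python3 tip.py side11;  python3 - <<'E'
import cv2
im=cv2.imread('pics/side11.png')[150:270,240:360];cv2.imwrite('pics/side11c.png',cv2.resize(im,None,fx=5,fy=5,interpolation=2))
E
```

```text
t 16.05 [ 493.  -191.8  117.7] F [-0.6  2.4 -3.4] w 53.6
finger n 133 tip z [151.9 154.3] x [490.3 497.9 505.1] y -228.9
blue top z [177.5 200.6]
```

View pics/side11c.png

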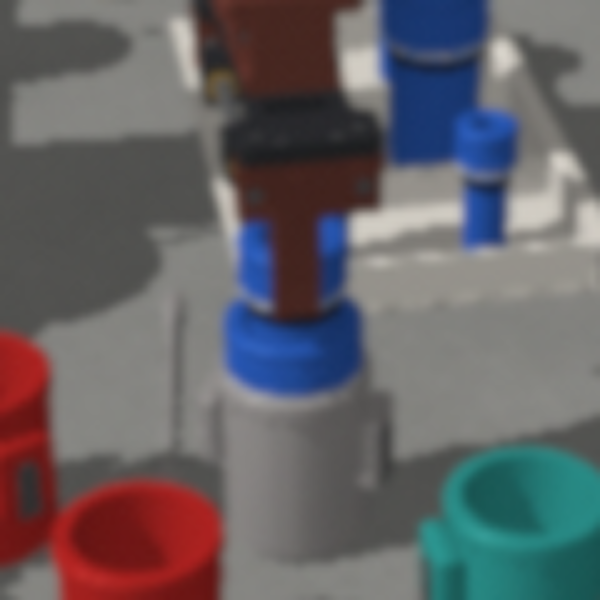

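The medium sleeve is up 20 mm. The large collar at crop (293,350) stays on the bucket rim and the bucket hasn't moved. Continuing the lift.

Emit:
servo_tool(
  rows=[
    [0,0,0,0,0,-0.04,46],
    [0,0,0,0,0,-0.09,46],
    [0,0,0,0,0,-0.15,46],
    [0,0,0,0,0,-0.21,46],
    [0,0,0,0,0,-0.28,46],
    [0,0,0,0,0,-0.36,46],
    [0,0,0,0,0,-0.44,46],
    [0,0,0,0,0,-0.48,46],
    [0,0,0,0,0,-0.48,46],
  ],
)

```text
t: 17.18
ee_pos: [493.3, -192.0, 214.1]
orientation: [-0.12, 3.138, -0.001]
ft_force: [0.7, -0.1, -2.3]
width: 53.8
grasp_force: 30.0
```

```bash
python3 g.py 511.5 294.4 210 94.5; python3 foot.py side12 494 -190
```

```text
t 17.175 [ 493.3 -192.   214.1] F [ 0.7 -0.1 -2.3] w 53.79097242695843 q [-0.39  0.25  1.82 -0.    1.07 -2.04]
turn [-0.0005  0.0009 -0.0015] shift [-0.2758  2.418   0.0192]
n 991 z [100.9 107.7 274.2] x [467.8 522.3] y -224.4
```

Emit:
servo_tool(
  rows=[
    [0,0,0,-0.01,0.08,0,46],
    [0,0,0,-0.03,0.25,0,46],
    [0,0,0,-0.06,0.48,0,46],
    [0,0,0,-0.09,0.73,0,46],
    [0,0,0,-0.11,0.98,0,46],
  ],
)

```text
t: 17.85
ee_pos: [499.2, 7.7, 212.8]
orientation: [0.12, -3.138, -0.0]
ft_force: [-0.5, -0.5, -2.1]
width: 53.8
grasp_force: 30.0
```

Emit:
servo_tool(
  rows=[
    [0,0,0,-0.03,0.24,0,46],
    [0,0,0,-0.06,0.48,0,46],
    [0,0,0,-0.09,0.7,0,46],
    [0,0,0,-0.11,0.85,0,46],
    [0,0,0,-0.11,0.95,0,46],
    [0,0,0,-0.11,0.95,0,46],
  ],
)

```text
t: 18.6
ee_pos: [506.6, 197.5, 212.9]
orientation: [0.123, -3.138, 0.001]
ft_force: [0.1, -0.6, -2.0]
width: 54.0
grasp_force: 30.0
```

```bash
python3 g.py 511.5 294.4 90 94.5
```

```text
t 18.6 [506.6 197.5 212.9] F [ 0.1 -0.6 -2. ] w 53.99668516864285 q [ 0.35  0.28  1.79 -0.    1.08 -1.3 ]
turn [-0.0002 -0.0007 -0.0002] shift [-0.0628  0.4812  0.6142]
```

Emit:
servo_tool(
  rows=[
    [0,0,0,-0.02,0.15,0,46],
    [0,0,0,-0.04,0.32,0.05,46],
    [0,0,0,-0.06,0.45,0.15,46],
    [0,0,0,-0.063,0.48,0.28,46],
    [0,0,0,-0.063,0.48,0.4,46],
    [0,0,0,-0.063,0.48,0.51,46],
    [0,0,0,-0.063,0.48,0.59,46],
    [0,0,0,-0.063,0.48,0.61,46],
    [0,0,0,-0.063,0.48,0.61,46],
  ],
)

```text
t: 19.73
ee_pos: [512.9, 292.9, 91.6]
orientation: [-0.119, 3.139, 0.0]
ft_force: [0.2, -0.2, -1.1]
width: 54.2
grasp_force: 30.0
```

```bash
python3 g.py 511.5 294.4 48.6 94.5
python3 - <<'E'
from h import *
im,d=save('side','side13');a=im[100:220,260:400]
cv2.imwrite('pics/side13c.png',cv2.resize(a,None,fx=5,fy=5,interpolation=2)[:,:,::-1])
E
```

```text
t 19.725 [512.9 292.9  91.6] F [ 0.2 -0.2 -1.1] w 54.16230746067772 q [ 0.5   0.5   1.77 -0.    0.87 -1.15]
turn [ 0.      0.0001 -0.0018] shift [0.0066 0.0079 0.215 ]
```

View pics/side13c.png

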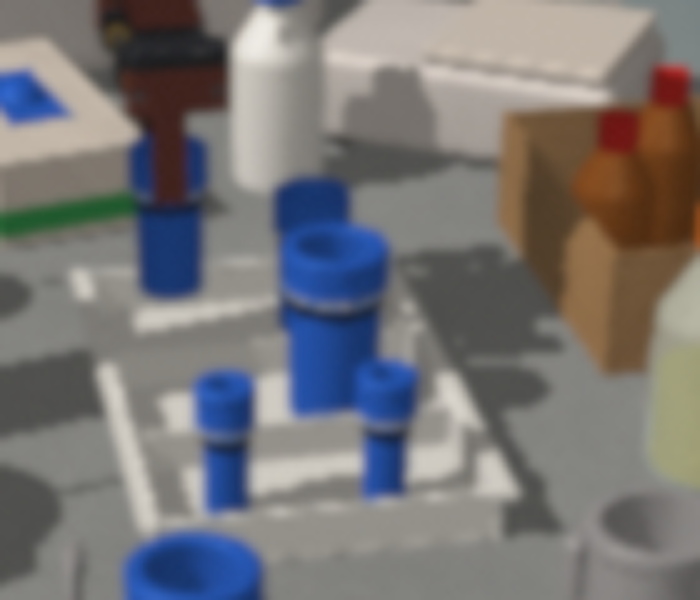

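The small sleeve stands upright at crop (225,440) beside the stored one. The medium hangs upright over its bay with its foot at crop (170,290). Lowering.

Emit:
servo_tool(
  rows=[
    [0,0,0,0,0.007,0.06,46],
    [0,0,0,0,0.007,0.12,46],
    [0,0,0,0,0.007,0.17,46],
    [0,0,0,0,0.007,0.19,46],
    [0,0,0,0,0.007,0.2,46],
    [0,0,0,0,0.007,0.206,46],
    [0,0,0,0,0.007,0.209,46],
    [0,0,0,0,0.007,0.209,46],
  ],
)

```text
t: 20.78
ee_pos: [512.7, 294.6, 49.8]
orientation: [-0.12, 3.139, 0.0]
ft_force: [-1.0, -0.3, -1.9]
width: 53.8
grasp_force: 30.0
```

Emit:
servo_tool(
  rows=[
    [0,0,0,0,0,0.003,46],
    [0,0,0,0,0,0.005,46],
    [0,0,0,0,0,0.005,46],
  ],
)

```text
t: 21.15
ee_pos: [512.5, 294.5, 48.6]
orientation: [0.12, -3.139, 0.0]
ft_force: [0.3, 0.7, -2.5]
width: 53.5
grasp_force: 30.0
```

Emit:
servo_tool(
  rows=[
    [0,0,0,0,0,0.003,46],
    [0,0,0,0,0,0.005,46],
    [0,0,0,0,0,0.005,46],
  ],
)

```text
t: 21.52
ee_pos: [512.9, 294.7, 48.5]
orientation: [-0.12, 3.139, 0.0]
ft_force: [-1.3, -1.4, 6.1]
width: 53.9
grasp_force: 30.0
```

Emit:
servo_tool(
  rows=[
    [0,0,0,0,0,-0.002,46],
    [0,0,0,0,0,-0.002,60],
    [0,0,0,0,0,-0.002,74],
    [0,0,0,0,0,-0.002,74],
    [0,0,0,0,0,-0.1,74],
    [0,0,0,0,0,-0.3,74],
    [0,0,0,0,0,-0.55,74],
    [0,0,0,0,0,-0.75,74],
    [0,0,0,0,0,-0.75,74],
  ],
)

```text
t: 22.65
ee_pos: [514.8, 295.8, 202.6]
orientation: [-0.119, 3.132, 0.006]
ft_force: [-0.0, 0.3, -0.3]
width: 74.2
grasp_force: 0.0
```

Emit:
servo_tool(
  rows=[
    [0,0,0,0.5,0.3,0,74],
    [0,0,0,0.6,0.4,0,74],
    [0,0,0,0.6,0.4,0,74],
    [0,0,0,0.6,0.4,0,74],
    [0,0,0,0.6,0.4,0,74],
  ],
)

```text
t: 23.28
ee_pos: [387.9, 364.8, 197.6]
orientation: [-0.119, 3.139, -0.0]
ft_force: [-0.1, 0.5, -0.9]
width: 74.4
grasp_force: 0.0
```

```bash
python3 foot.py side14 513 294; python3 foot.py side15 531 67; python3 foot.py side16 494 -190
python3 - <<'E'
from m import *
im,d=save('top','top4')
for s,c,uv,P in blobs('top','top4'):
    for h in (128,92,107,122):
        q=uv[abs(P[:,2]-h)<6]
        if len(q)<40: continue
        w=ray('top',q,h)[:,:2].astype(np.float32)
        ct,r=cv2.minEnclosingCircle(w);print(c.round(),h,len(q),np.round(ct,1),round(2*r,1))
s=cv2.imread('pics/side16.png')[110:290,230:400]
t=im[110:300,140:450,::-1]
cv2.imwrite('pics/fin.png',np.vstack([cv2.resize(t,(490,300)),cv2.resize(s,(490,300))]))
E
```

```text
n 348 z [ 17.   22.3 110.1] x [494.5 539.7] y 261.1
n 217 z [15.4 20.2 95.1] x [521.1 548.7] y 43.9
n 421 z [ 99.6 104.6 130.6] x [465.7 524.3] y -224.8
[451. 102.] 122 141 [ 776.  -391.8] 35.0
[215. 177.] 128 115 [612.1 187.2] 66.9
[215. 177.] 107 52 [612.6 182.9] 63.0
[215. 177.] 122 323 [612.6 187.6] 69.5
[263. 170.] 92 136 [629.4  68.1] 37.0
[169. 179.] 92 54 [611.8 302.3] 48.2
[169. 179.] 107 257 [611.8 306.4] 54.9
[266. 209.] 92 134 [531.9  64.8] 36.7
[372. 220.] 128 338 [ 494.7 -190. ] 67.9
[372. 220.] 122 230 [ 494.7 -190.5] 68.6
[175. 218.] 92 41 [514.4 287.3] 48.0
[175. 218.] 107 254 [514.2 292.3] 54.8
```

View pics/fin.png

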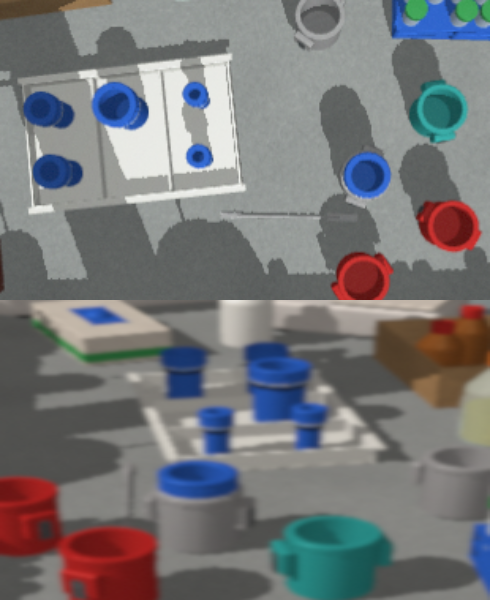

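The final views show both sleeves upright in the matching bays, with the small at (198,156) and the medium at (52,172). The large is still seated in the unmoved bucket at (367,175), and the stored sleeves haven't moved.

```bash
python3 -c "
from workcell import ctrl
print(ctrl.close_job())"
```

```text
the job is handed in; nothing more can be done
None
```

I handed the job in at about 23.5 s: the small and then the medium sleeve were pulled and stand upright in their matching bays, the large is still seated in the unmoved bucket, and the stored sleeves are where they were.

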